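# Index a notched sample carrier into its keyed nest

## Task

Pick up the round sample carrier, feel for the orientation in which its rim notch takes the tooth inside the round nest, and let it drop fully home, pressing only lightly. Then swing the nest's clamp all the way round so that its finger lies over the carrier's rim, let go, and leave the other things on the bench where they are.

Things in the scene. Friction and masses are not known exactly. Their poses are not given: they have to be found in the camera images.
- carrier: Loose round aluminium sample carrier, 0.17-0.29 kg. Disc 60 mm across, 24 mm thick; it stands on a flat foot 44 mm across, the rim round it is 1 mm higher. Centred on top stands a black grip bar, 40 mm long (carrier x), 14 mm wide (y), from 24 to 58 mm above the underside. It starts upright on the bench, yaw within 0.5 rad of 0. Origin: centre of underside, z up.
- carrier_notch (a point): The carrier's only notch, 8.5 mm wide and 8 mm deep, cut through the whole thickness of the rim on the carrier's -x side. The point is at the rim, 28 mm from the axis, at underside height.
- nest: Keyed nest fixed on the bench, yaw within 0.25 rad of 0. Aluminium plate 12 mm thick, 110 mm along x, from 53 mm on the -y to 122 mm on the +y side of the origin. On it a round grey collar, outside 81 mm, top 32 mm above the bench. Pressing the carrier on it with over 35 N spoils the run. Origin: on the bore's axis at bench height, z up.
- nest_mouth (a point): Centre of the collar's bore at its mouth, 32 mm above the bench. Bore 63 mm across (1.5 mm play all round the carrier), 20 mm deep; its floor is 12 mm above the bench. One steel tooth stands out of the bore's wall: 6 mm wide, 7 mm radially, flat-topped, its top 24 mm above the bench, so the carrier enters 9 mm and then rests on it.
- nest_floor (a point): Centre of the bore's floor. The tooth points from the axis along nest -x turned about z by an unknown angle within +-0.8 rad; it is rigid, differs every time, is not measured: find it by feel. When carrier yaw = nest yaw + that angle (within about 0.045) the notch takes the tooth and the carrier goes 11 mm farther down, to the floor, its rim then 4 mm above the collar.
- clamp (a joint): Angle (rad) of the nest's swing clamp about a vertical pivot. At 0 its finger points along nest -x (open, clear of the bore); it turns counter-clockwise seen from above to a stop at 1.571, finger along nest -y, over the carrier's rim. Starts at 0 to 0.35, stays where left; about 1.6 N at the peg moves it. A carrier that is not home blocks it.
- clamp_pivot (a point): The clamp's pivot, at nest x 0, y +66 mm; the point is 38 mm above the bench, at the underside of the clamp's steel bar (8 mm thick, 14 mm wide, finger 38 mm long; hub 12 mm high).
- clamp_peg (a point): Top end of the clamp's upright black peg, by which it is turned: 14 mm in diameter, on the tail opposite to the finger, 38 mm from the pivot (direction from the pivot: nest +x turned by the clamp angle). It stands from 46 to 80 mm above the bench; the point is on its axis, 80 mm above the bench.
- bottle: Bystander: white plastic bottle, 60 mm across, 150 mm high, standing; origin at the centre of its underside.
- tipbox: Bystander: clear tip box with a red top plate, 85 x 120 x 47 mm; origin at the centre of its underside.
- jar: Bystander: small clear jar with a white cap, 44 mm across, 60 mm high; origin at the centre of its underside.

How it is judged:
By the outcome, as a careful person would: the job done as asked, in the order asked, and still so for the second after the job is handed in, with the robot touching nothing.
It also fails if it takes over 72 s, if anything falls off the work surface, if the arm or the gripper's body presses on something with over 40 N, if the wrist force passes 120 N, or if a joint passes its speed limit or range.

## Robot

A 6-joint arm with a two-finger parallel gripper is mounted at the origin on the work surface. World frame = base frame: x ahead of the robot, y to its left, z up, the work surface at z = 0. Lengths are in m, angles in rad, forces in N, time in s.
With the tool pointing down it reaches from about 0.225 to 0.875 m from the base axis. Payload 3.4 kg.
Tool frame: the origin (TCP) lies where the fingers leave the gripper's body, on its centre line; the fingertips stand 73 mm ahead of it and the grasp point (between the pads) lies 54 mm ahead of it; x points along the fingers, y is the direction in which the jaws open and shut, and the axes are right-handed (so a half turn about x gives the same grasp; the last joint's range is limited). The gripper opens to 85 mm and grips with 20 to 120 N. Pads are 22 mm wide; open, the fingers measure 114 mm over their backs; the gripper's body (76 mm by 85 mm) begins 54 mm behind the grasp point. The pads swing forward as they close: fully open they stand 13 mm farther back than shut.
Start: joints at [1.112, 0.276, 1.505, -0, 1.361, -0.121], TCP at [0.191, 0.543, 0.304] pointing down, gripper open.
Joint ranges: [-2.89, 2.89], [-0.75, 2.08], [0.22, 2.7], [-1.18, 4.32], [0.11, 2.71], [-2.7, 2.7]. Speed limits (rad/s): [2.57, 2.57, 3.14, 3.14, 3.14, 3.14].

## Interface

Orientations are given as a unit quaternion [w, x, y, z].
In Python, from rig import manip gives the robot as it stands.
- The arm moves only by the tool play_rows, never from a script. Its argument "steps" is a list of rows, each a list of 5 numbers: the closure, from 0 (fully open) to 1 (shut), then the shift along the tool's x, y, z as a fraction of full scale, then the turn about the tool's x as a fraction of full scale. In form: [[grip, tx, ty, tz, twist], ...]. A call has 1 to 20 rows; each row shifts and turns the commanded pose from where the row before left it, along the tool's axes as they then stand; what a row does not reach is not made up. Full scale, the value 1, is 0.03 m for a shift and 6 degrees for a turn. A row lasts 1/10 s, in which the tool goes at most 50 mm and 8.59 degrees, less where a joint would pass 70% of its speed; a pose out of reach is approached as far as the arm can. A call with a number of a shift or a turn outside -1 to 1 is refused whole. A call with a gripper value outside its range is refused whole. The fingers move at their own pace and stop on an object; "newtons" is the grip in N (left out, the last holds). Time passes only in rows, so rows that do not move let the fingers close. It gives the time, the measured TCP pose, the force and the opening at its end, in the units of the state.
- manip.get_state(): the state, without advancing time (a new reading comes with each control period).
- manip.get_image(name): name is "side" or "top" or "wrist"; returns (picture, depth): 400x640x3 uint8, red, green, blue; 400x640 float32, m along the optical axis (not along the pixel's ray), 0 where there is no reading.
- manip.camera_model(name): a dict with "mtx" (3x3 intrinsics, pixels), "R" (3x3) and "t" (3): a world point X has camera coordinates R X + t. Camera axes: x right, y down, z forward; pixel columns grow to the right and rows downward; lengths in m; the calibration is good to about 2 mm. A picture is of the moment at which its call begins: read the wrist's pose just before it. camera_model takes no time and is no camera call; for the wrist camera it gives the pose at the moment of the call.
- manip.sign_off(): hands the job in, once; it reports no verdict.
Trained networks look in the newest picture that a camera, given by its name, has taken for a name from the list of things; names that differ only in an ending like _2 or _b are one class to them, and where a whole thing is asked for, a point or a joint stands for the part that bears it (a point fixed in the world has none). Each returns a list of dicts, best first, with "conf" (0 to 1); they miss things now and then, are a little off and sometimes report something else, mostly with a low value. They report only what shows in the picture. A call takes as long as a camera call.
- manip.regions_of(camera, query): "mask" (400x640 bool, what is visible of it).
- manip.mark_of(camera, query): "location" ([x, y, z] in m, in the coordinates of the camera as it stood for that picture, good to about 4 mm: a listed point, or the origin of a listed thing).
The state is a dict: "clock": time; "qpos": joint angles; "qd": joint speeds; "effort": joint torques, N m; "position": TCP position; "ee_rot": TCP orientation; "contact_force": force on the tool from outside, world axes, zero at the start; "moment": the same for the moment, N m; "width": finger opening in m.
Only numpy, scipy, OpenCV 4.12 (cv2) and the standard library are available. Lean on these libraries where they do the work, as an engineer would, in place of code of your own. Each camera call takes 0.05 s, during which the arm holds its last target.

## Working session

There is one attempt and no reset: what is moved stays moved. The work goes in short steps, Python scripts to look and compute and a tool call to move; the robot and the scene stay as the last step left them, time stands still between calls to the robot, and variables do not carry over. Pictures are saved under pics/ and viewed, and the job is handed in when it is done.

Besides the shell and the picture viewer there is one more tool, called after "Call:" in YAML: its name, and indented under it one key for each argument. play_rows: Moves the arm, as the interface text tells. Its arguments: {"type":"object","properties":{"steps":{"type":"array","items":{"type":"array","items":{"type":"number"}}},"newtons":{"type":"number"}},"required":["steps"]}

```bash
ls; mkdir -p pics; cat > h.py <<'E'
import numpy as np, cv2
from rig import manip
from scipy.spatial.transform import Rotation as Ro
def st():
    s=manip.get_state(); return s
def c2w(cam,p,m=None):
    m=m or manip.camera_model(cam); return np.array(m['R']).T@(np.array(p)-np.array(m['t']))
def pix(cam,X):
    m=manip.camera_model(cam); c=np.array(m['R'])@np.array(X)+np.array(m['t']); q=np.array(m['mtx'])@c; return q[:2]/q[2]
def cloud(cam,d):
    m=manip.camera_model(cam);K=np.array(m['mtx']);v,u=np.mgrid[0:400,0:640]
    P=np.stack([(u-K[0,2])/K[0,0]*d,(v-K[1,2])/K[1,1]*d,d],-1)
    return (P-np.array(m['t']))@np.array(m['R'])
def save(n,im): cv2.imwrite('pics/'+n,im[:,:,::-1])
E
python3 - <<'E'
from h import *
s=st();print({k:np.round(v,3) for k,v in s.items()})
for c in ['top','side']:
    im,d=manip.get_image(c);save(c+'1.png',im);np.save(c+'1.npy',d)
    print(c,np.round(c2w(c,[0,0,0]),3))
    for q in ['carrier','carrier_notch','nest','nest_mouth','clamp_pivot','clamp_peg','bottle','tipbox','jar']:
        r=manip.mark_of(c,q)
        for x in r[:2]: print(c,q,round(x['conf'],2),np.round(c2w(c,x['location']),4))
print(st()['clock'])
E
```

```text
pics
{'clock': np.float64(0.0), 'qpos': array([ 1.112,  0.277,  1.506,  0.   ,  1.361, -0.121]), 'qd': array([ 0.002,  0.001, -0.001,  0.001,  0.001,  0.   ]), 'effort': array([-0.0000e+00, -4.1677e+01, -2.4581e+01, -0.0000e+00,  1.1000e-02,
       -0.0000e+00]), 'position': array([0.19 , 0.542, 0.303]), 'ee_rot': array([ 0.697,  0.118,  0.697, -0.119]), 'contact_force': array([0.212, 0.252, 0.207]), 'moment': array([-0.028,  0.011,  0.051]), 'width': np.float64(0.085)}
top [ 0.326 -0.009  1.202]
top carrier 0.73 [ 0.5081 -0.1631  0.0018]
top carrier_notch 0.63 [ 0.4842 -0.164  -0.0051]
top carrier_notch 0.24 [0.5788 0.122  0.0181]
top nest 0.92 [ 0.5773  0.1227 -0.0009]
top nest_mouth 0.73 [0.5723 0.1201 0.032 ]
top clamp_pivot 0.68 [0.5605 0.1821 0.0441]
top clamp_pivot 0.26 [0.597  0.1964 0.08  ]
top clamp_peg 0.7 [0.598  0.1962 0.0798]
top bottle 0.68 [ 6.260e-01 -3.428e-01 -5.000e-04]
top tipbox 0.8 [ 0.7457 -0.1138 -0.0042]
top jar 0.61 [0.3406 0.354  0.    ]
side [0.179 1.151 0.93 ]
side carrier 0.56 [ 0.509  -0.1676 -0.0015]
side carrier_notch 0.79 [ 4.815e-01 -1.598e-01 -2.000e-04]
side carrier_notch 0.36 [ 0.6227 -0.3469 -0.0011]
side nest 0.7 [0.5709 0.1143 0.0021]
side nest_mouth 0.8 [0.577  0.1183 0.0337]
side clamp_pivot 0.49 [0.5639 0.1836 0.0363]
side clamp_peg 0.64 [0.5944 0.1949 0.0822]
side bottle 0.91 [ 0.6241 -0.3433 -0.0014]
side bottle 0.23 [0.5761 0.1185 0.0137]
side tipbox 0.57 [ 7.448e-01 -1.128e-01  4.000e-04]
side jar 0.92 [ 0.3401  0.3491 -0.0049]
1.0
```

View pics/top1.png

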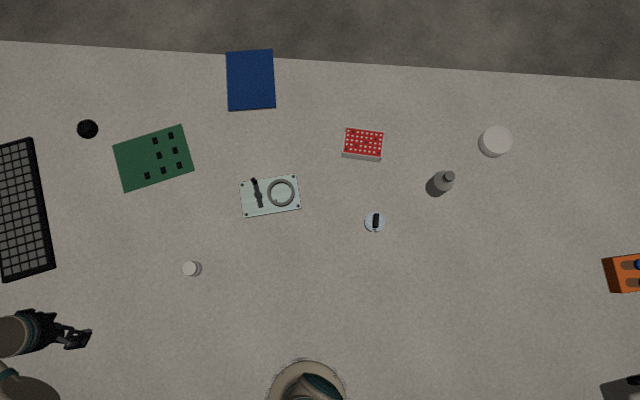

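View pics/side1.png

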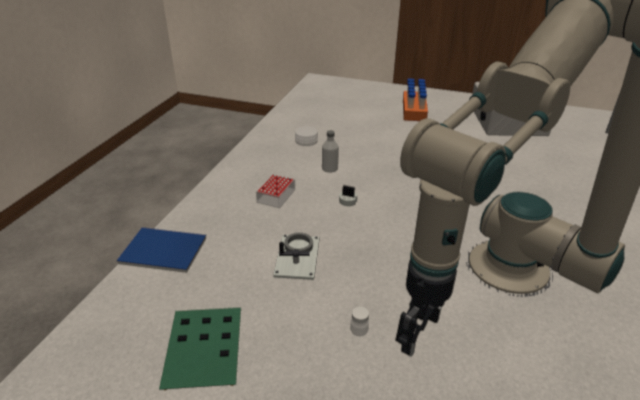

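```bash
python3 - <<'E'
from h import *
d=np.load('top1.npy');P=cloud('top',d)
def sel(c,r,z0,z1):
    m=(d>0)&(np.hypot(P[...,0]-c[0],P[...,1]-c[1])<r)&(P[...,2]>z0)&(P[...,2]<z1);return P[m]
def rect(n,pts):
    r=cv2.minAreaRect((pts[:,:2]*1000).astype(np.float32));print(n,len(pts),np.round(r[0],1),np.round(r[1],1),round(r[2],1),'med z',np.median(pts[:,2]).round(4), 'mean',pts.mean(0).round(4))
rect('bar',sel((.508,-.164),.05,.048,.07))
rect('disc',sel((.508,-.164),.05,.015,.03))
rect('plate',sel((.5723,.12),.16,.007,.018))
p=sel((.575,.118),.05,.027,.036);rect('collar',p);(
print(cv2.fitEllipse((cv2.convexHull((p[:,:2]*1000).astype(np.float32))))))
rect('peg',sel((.597,.196),.03,.07,.09))
p=sel((.56,.185),.07,.038,.06);rect('clamp',p)
rect('bore',sel((.575,.118),.028,.0,.026))
E
```

```text
bar 74 [ 509.4 -160.6] [38.5 14.2] 0.9 med z 0.0589 mean [ 0.5093 -0.1605  0.0586]
disc 226 [ 509.8 -160.8] [58.9 55.9] 89.5 med z 0.0251 mean [ 0.5082 -0.1592  0.025 ]
plate 1634 [580.1 130.2] [248.3 294.5] 21.5 med z 0.0129 mean [0.567  0.1556 0.0128]
collar 229 [576.8 121.4] [80.2 77.4] 4.8 med z 0.0325 mean [0.5764 0.1207 0.0323]
((577.3604736328125, 121.06966400146484), (79.98236083984375, 81.45675659179688), 102.21685028076172)
peg 22 [597.8 196.5] [10.9 13.6] 70.1 med z 0.0792 mean [0.5975 0.1968 0.0795]
clamp 143 [556.7 178.1] [91.6 47. ] 45.2 med z 0.0476 mean [0.5611 0.1839 0.048 ]
bore 240 [576.1 118.6] [50.2 51.4] 2.4 med z 0.0128 mean [0.5766 0.1194 0.0131]
```

The top view shows the nest at about (270,196) with its clamp finger pointing up in the picture (roughly world +y/-x), the carrier at (375,222), the tip box at (362,145), the bottle at (440,183) and the jar at (190,268). The networks' points agree with the depth cloud to within 3 mm. Next I work out the yaws and the first move.

```bash
python3 - <<'E'
from h import *
d=np.load('top1.npy');P=cloud('top',d)
m=(d>0)&(abs(P[...,0]-.575)<.08)&(P[...,1]>.03)&(P[...,1]<.28)&(P[...,2]>.0085)&(P[...,2]<.06)
m=m.astype(np.uint8);n,l,sta,_=cv2.connectedComponentsWithStats(m);k=1+np.argmax(sta[1:,4]);p=P[l==k]
r=cv2.minAreaRect((p[:,:2]*1000).astype(np.float32));print(r,len(p))
s=st();q=s['ee_rot'];R=Ro.from_quat(np.r_[q[1:],q[0]]).as_matrix();print(R.round(3))
# wrist camera pose in tool frame
c=c2w('wrist',[0,0,0]);print('cam in tool',(R.T@(c-s['position'])).round(3));print(manip.camera_model('wrist')['mtx'], (np.array(manip.camera_model('wrist')['R'])@R).round(2))
E
```

```text
((569.6495361328125, 154.61537170410156), (110.80316925048828, 174.5143280029297), 13.653287887573242) 1998
[[ 0.     0.331  0.943]
 [ 0.     0.943 -0.331]
 [-1.     0.     0.   ]]
cam in tool [-0.071 -0.001 -0.082]
[[345.18899492   0.         315.03348673]
 [  0.         345.18899492 196.56627158]
 [  0.           0.           1.        ]] [[ 0.    1.    0.  ]
 [-0.32 -0.    0.95]
 [ 0.95 -0.    0.32]]
```

Call:
play_rows:
  steps:
    - [0, 0, -0.57, 0.97, 0]
    - [0, 0, -0.57, 0.97, 0]
    - [0, 0, -0.57, 0.97, 0]
    - [0, 0, -0.57, 0.97, 0]
    - [0, 0, -0.57, 0.97, 0]
    - [0, 0, -0.57, 0.97, 0]
    - [0, 0, -0.57, 0.97, 0]
    - [0, 0, -0.57, 0.97, 0]
    - [0, 0, -0.57, 0.97, 0]
    - [0, 0, -0.57, 0.97, 0]
    - [0, 0, -0.57, 0.97, 0]
    - [0, 0, -0.57, 0.97, 0]
    - [0, 0, -0.57, 0.97, 0]
    - [0, 0, -0.57, 0.97, 0]
    - [0, 0, -0.57, 0.97, 0]
    - [0, 0, -0.57, 0.97, 0]
    - [0, 0, 0, 0, 0]
    - [0, 0, 0, 0, 0]

```text
clock: 2.8
position: [0.5393, 0.1296, 0.3036]
ee_rot: [0.697, 0.12, 0.697, -0.119]
contact_force: [-0.2, 1.1, -0.2]
width: 0.085
```

```bash
python3 - <<'E'
from h import *
s=st();print(s['clock'],s['position'].round(4),s['ee_rot'].round(3),s['qpos'].round(3))
im,d=manip.get_image('wrist');save('w1.png',im);np.save('w1.npy',d)
for q in ['nest','nest_mouth','clamp_pivot','clamp_peg']:
    for x in manip.mark_of('wrist',q)[:1]: print(q,round(x['conf'],2),np.round(c2w('wrist',x['location']),4))
P=cloud('wrist',d)
def reg(c,r,z0,z1): return P[(d>0)&(np.hypot(P[...,0]-c[0],P[...,1]-c[1])<r)&(P[...,2]>z0)&(P[...,2]<z1)]
p=reg((.577,.121),.046,.028,.036);print('collar',len(p),p.mean(0),cv2.fitEllipse(cv2.convexHull((p[:,:2]*1000).astype(np.float32))))
p=reg((.598,.197),.02,.074,.09);print('peg',len(p),p.mean(0))
p=reg((.575,.15),.16,.010,.015)
print('z plate',np.median(p[:,2]))
m=(d>0)&(abs(P[...,0]-.575)<.1)&(P[...,1]>.03)&(P[...,1]<.28)&(P[...,2]>.007)&(P[...,2]<.06)
n,l,sta,_=cv2.connectedComponentsWithStats(m.astype(np.uint8));k=1+np.argmax(sta[1:,4]);print(cv2.minAreaRect((P[l==k][:,:2]*1000).astype(np.float32)))
E
```

```text
2.8 [0.5393 0.1296 0.3036] [ 0.697  0.12   0.697 -0.119] [ 1.100e-01  2.460e-01  1.548e+00  1.000e-03  1.349e+00 -1.121e+00]
nest_mouth 0.7 [0.5738 0.1232 0.0307]
clamp_pivot 0.89 [0.5558 0.1799 0.04  ]
clamp_peg 0.95 [0.5944 0.2    0.0792]
collar 1978 [0.5744869  0.12129397 0.03352607] ((575.6715698242188, 120.8761978149414), (81.11092376708984, 81.53272247314453), 65.61339569091797)
peg 204 [0.59436546 0.19690791 0.0806995 ]
z plate 0.01376013160299409
((567.3688354492188, 154.1505126953125), (109.99620819091797, 175.65872192382812), 13.702391624450684)
```

View pics/w1.png

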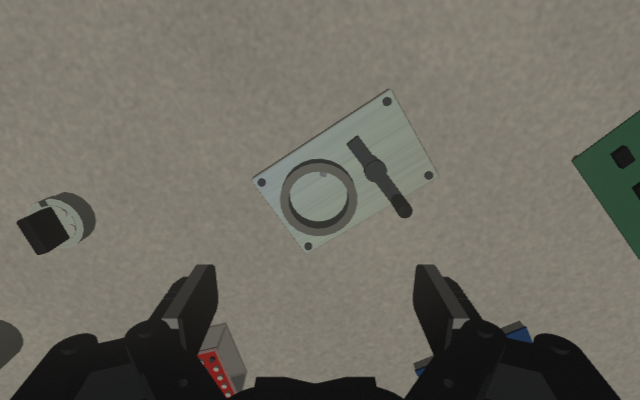

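Call:
play_rows:
  steps:
    - [0, 0, 0, 0, -0.84]
    - [0, 0, 0, 0, -0.84]
    - [0, 0, 0, 0, -0.84]
    - [0, 0, 0, 0, -0.84]
    - [0, 0, -0.97, -0.23, 0]
    - [0, 0, -0.97, -0.23, 0]
    - [0, 0, -0.97, -0.23, 0]
    - [0, 0, -0.97, -0.23, 0]
    - [0, 0, -0.97, -0.23, 0]
    - [0, 0, -0.97, -0.23, 0]
    - [0, 0, -0.97, -0.23, 0]
    - [0, 0, -0.97, -0.23, 0]
    - [0, 0, -0.97, -0.23, 0]
    - [0, 0, -0.97, -0.23, 0]
    - [0, 0, 0, 0, 0]
    - [0, 0, 0, 0, 0]

```text
clock: 4.65
position: [0.4741, -0.1615, 0.304]
ee_rot: [0.707, -0.004, 0.707, 0.005]
contact_force: [-0.8, 0.9, 0.3]
width: 0.0854
```

```bash
python3 - <<'E'
from h import *
s=st();print(s['clock'],s['position'].round(4),s['ee_rot'].round(3),s['qpos'].round(3))
q=s['ee_rot'];print(Ro.from_quat(np.r_[q[1:],q[0]]).as_matrix().round(3))
im,d=manip.get_image('wrist');save('w2.png',im);np.save('w2.npy',d)
for q in ['carrier','carrier_notch']:
    for x in manip.mark_of('wrist',q)[:1]: print(q,round(x['conf'],2),np.round(c2w('wrist',x['location']),4))
P=cloud('wrist',d)
def reg(c,r,z0,z1): return P[(d>0)&(np.hypot(P[...,0]-c[0],P[...,1]-c[1])<r)&(P[...,2]>z0)&(P[...,2]<z1)]
p=reg((.508,-.161),.05,.054,.065);print('bar',len(p),p.mean(0),cv2.minAreaRect((p[:,:2]*1000).astype(np.float32)))
p=reg((.508,-.161),.05,.021,.029);print('disc',len(p),p.mean(0),cv2.fitEllipse(cv2.convexHull((p[:,:2]*1000).astype(np.float32))))
E
```

```text
4.65 [ 0.4741 -0.1615  0.304 ] [ 0.707 -0.004  0.707  0.005] [-4.680e-01  1.640e-01  1.656e+00  1.000e-03  1.322e+00 -2.052e+00]
[[ 0.    -0.013  1.   ]
 [ 0.001  1.     0.013]
 [-1.     0.001  0.   ]]
carrier 0.62 [ 0.5066 -0.1628  0.0008]
carrier_notch 0.9 [ 0.4806 -0.1653  0.0027]
bar 558 [ 0.50716121 -0.1623048   0.05905215] ((508.1818542480469, -162.3273468017578), (13.951606750488281, 39.79454803466797), 88.11605072021484)
disc 1666 [ 0.50607287 -0.16249357  0.02568895] ((508.453125, -162.42962646484375), (59.149688720703125, 59.55381774902344), 15.983270645141602)
```

View pics/w2.png

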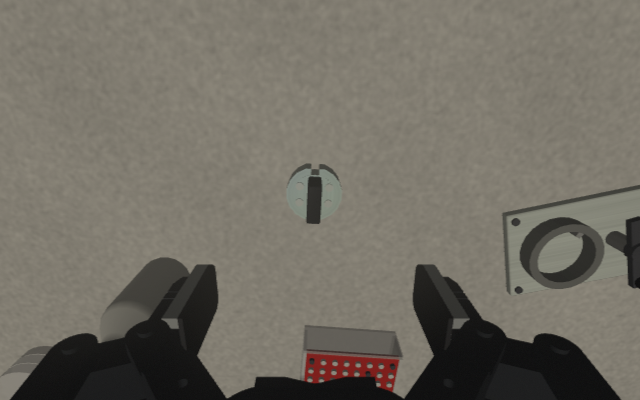

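Call:
play_rows:
  newtons: 50
  steps:
    - [0, 0, 0.02, 0.57, 0.43]
    - [0, 0, 0, 0.56, 0]
    - [0.3, 1, 0, 0, 0]
    - [0.3, 1, 0, 0, 0]
    - [0.3, 1, 0, 0, 0]
    - [0.3, 1, 0, 0, 0]
    - [0.3, 1, 0, 0, 0]
    - [0.3, 1, 0, 0, 0]
    - [0.3, 0.5, 0, 0, 0]
    - [0.3, 0.27, 0, 0, 0]
    - [0.3, 0, 0, 0, 0]
    - [0.3, 0, 0, 0, 0]

```text
clock: 6.0
position: [0.5089, -0.1613, 0.1015]
ee_rot: [0.707, 0.011, 0.707, -0.011]
contact_force: [0.5, -0.1, 0.5]
width: 0.0599
```

```bash
python3 - <<'E'
from h import *
s=st();print(s['clock'],s['position'].round(4),s['width'],s['contact_force'].round(2))
q=s['ee_rot'];print(Ro.from_quat(np.r_[q[1:],q[0]]).as_matrix().round(3))
im,d=manip.get_image('wrist');save('w3.png',im);np.save('w3.npy',d)
E
```

```text
6.0 [ 0.5089 -0.1613  0.1015] 0.059929535262843565 [ 0.46 -0.09  0.5 ]
[[ 0.001  0.03   1.   ]
 [-0.     1.    -0.03 ]
 [-1.    -0.     0.001]]
```

View pics/w3.png

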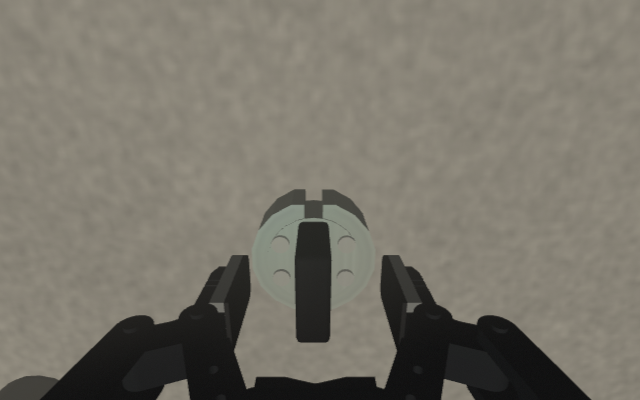

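The open jaws straddle the bar, which sits at columns 295-331 between pads at 249 and 382. The notch faces up in the picture at (313,208). Next I close the jaws.

Call:
play_rows:
  newtons: 50
  steps:
    - [1, 0, 0, 0, 0]
    - [1, 0, 0, 0, 0]
    - [1, 0, 0, 0, 0]
    - [1, 0, 0, 0, 0]
    - [1, 0, 0, 0, 0]
    - [1, 0, 0, 0, 0]
    - [1, 0, 0, 0, 0]

```text
clock: 6.75
position: [0.5084, -0.1617, 0.1013]
ee_rot: [0.707, 0.011, 0.707, -0.011]
contact_force: [-0.6, -0.4, 5.8]
width: 0.013
```

```bash
python3 - <<'E'
from h import *
s=st();print(s['clock'],s['position'].round(4),s['width'],s['contact_force'].round(2))
q=s['ee_rot'];R=Ro.from_quat(np.r_[q[1:],q[0]]).as_matrix()
im,d=manip.get_image('wrist');save('w4.png',im);np.save('w4.npy',d)
P=(cloud('wrist',d)-s['position'])@R
mm=(d>0)&(abs(P[...,1])<.05)&(abs(P[...,2])<.06)
p=P[mm&(P[...,0]>.038)&(P[...,0]<.05)&(abs(P[...,1])<.009)]
print('bartop',len(p),p.mean(0).round(4),p.min(0).round(4),p.max(0).round(4))
p=P[mm&(P[...,0]>.072)&(P[...,0]<.083)];print('disc',len(p),p.min(0).round(4),p.max(0).round(4),cv2.minEnclosingCircle((p[:,1:]*1000).astype(np.float32)))
E
```

```text
6.75 [ 0.5084 -0.1617  0.1013] 0.013005764890091196 [-0.56 -0.44  5.77]
bartop 3513 [ 0.0425 -0.0009 -0.0037] [ 0.038  -0.009  -0.0205] [0.05   0.009  0.0201]
disc 4932 [ 0.072  -0.0307 -0.0286] [0.083  0.0286 0.0151] ((-1.1018879413604736, -0.04671842232346535), 30.13436508178711)
```

View pics/w4.png

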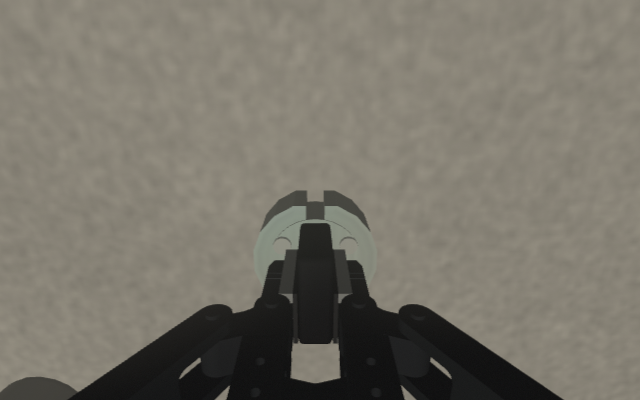

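Call:
play_rows:
  newtons: 50
  steps:
    - [1, -0.33, 0, 0, 0]
    - [1, -1, 0, 0, 0]
    - [1, -1, 0, 0, 0]
    - [1, -1, 0, 0, 0]
    - [1, 0, 0.96, 0.46, 0]
    - [1, 0, 0.96, 0.46, 0]
    - [1, 0, 0.96, 0.46, 0]
    - [1, 0, 0.96, 0.46, 0]
    - [1, 0, 0.96, 0.46, 0]
    - [1, 0, 0.96, 0.46, 0]
    - [1, 0, 0.96, 0.46, 0]
    - [1, 0, 0.96, 0.46, 0]
    - [1, 0, 0.96, 0.46, 0]
    - [1, 0, 0.96, 0.46, 0]
    - [1, 0, 0, 0, 0]
    - [1, 0, 0, 0, 0]
    - [1, 0, 0, 0, 0]

```text
clock: 8.5
position: [0.6542, 0.1214, 0.2002]
ee_rot: [0.706, 0.011, 0.708, -0.011]
contact_force: [-0.6, -0.9, -3.3]
width: 0.0135
```

```bash
cat > look.py <<'E'
from h import *
import sys
n=sys.argv[1]
s=st();print(s['clock'],s['position'].round(4),s['width'].round(4),s['contact_force'].round(2))
q=s['ee_rot'];R=Ro.from_quat(np.r_[q[1:],q[0]]).as_matrix();print(R.round(3).tolist())
im,d=manip.get_image('wrist');save(n+'.png',im);np.save(n+'.npy',d)
W=cloud('wrist',d);P=(W-s['position'])@R
p=P[(d>0)&(P[...,0]>.072)&(P[...,0]<.083)&(abs(P[...,1])<.04)&(abs(P[...,2])<.04)];print('disc tool yz',len(p),cv2.minEnclosingCircle((p[:,1:]*1000).astype(np.float32)))
k=(d>0)&(np.hypot(W[...,0]-.576,W[...,1]-.121)<.047)&(W[...,2]>.028)&(W[...,2]<.038)
p=W[k];h=cv2.convexHull((p[:,:2]*1000).astype(np.float32));print('collar world',len(p),p[:,2].mean(),cv2.fitEllipse(h),cv2.minEnclosingCircle(h))
p=P[k];h=cv2.convexHull((p[:,1:]*1000).astype(np.float32));print('collar tool yz',cv2.fitEllipse(h)[0],cv2.minEnclosingCircle(h))
E
python3 look.py w5
```

```text
Traceback (most recent call last):
  File "look.py", line 4, in <module>
    s=st();print(s['clock'],s['position'].round(4),s['width'].round(4),s['contact_force'].round(2))
                                                   ^^^^^^^^^^^^^^^^
AttributeError: 'float' object has no attribute 'round'
```

```bash
sed -i "s/s\['width'\].round(4)/round(s['width'],4)/" look.py; python3 look.py w5
```

```text
8.5 [0.6542 0.1214 0.2002] 0.0135 [-0.64 -0.89 -3.25]
[[-0.002, 0.031, 1.0], [-0.001, 1.0, -0.031], [-1.0, -0.001, -0.002]]
disc tool yz 4928 ((-1.5569968223571777, -0.15183870494365692), 30.128929138183594)
collar world 5322 0.033434581534214386 ((576.5025024414062, 119.13774108886719), (81.18533325195312, 81.38623046875), 71.98129272460938) ((576.5245361328125, 119.11609649658203), 40.84354019165039)
collar tool yz (-4.5495710372924805, -77.32675170898438) ((-4.569758415222168, -77.30343627929688), 40.84336471557617)
```

View pics/w5.png

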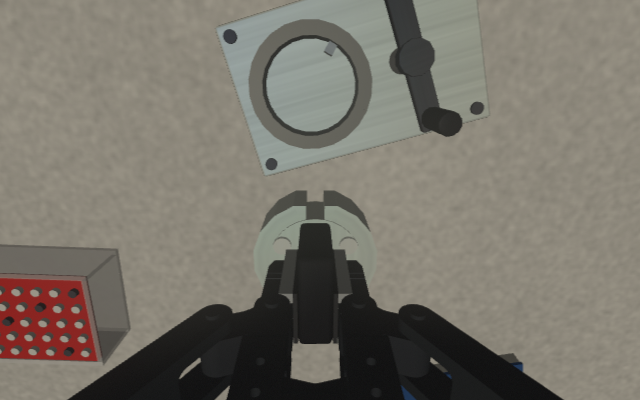

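Call:
play_rows:
  steps:
    - [1, 0, -0.03, -0.86, 0]
    - [1, 0, -0.03, -0.86, 0]
    - [1, 0, -0.03, -0.85, 0]
    - [1, 0.8, 0, 0, 0]
    - [1, 0.8, 0, 0, 0]
    - [1, 0.4, 0, 0, 0]
    - [1, 0.1, 0, 0, 0]
    - [1, 0, 0, 0, 0]
    - [1, 0, 0, 0, 0]
    - [1, 0, 0, 0, 0]

```text
clock: 9.55
position: [0.5787, 0.1218, 0.1387]
ee_rot: [0.708, 0.011, 0.706, -0.011]
contact_force: [0.8, -0.4, -2.8]
width: 0.0137
```

```bash
python3 - <<'E'
from h import *
s=st();print(s['clock'],s['position'].round(4),s['contact_force'].round(2),s['moment'].round(2))
im,d=manip.get_image('side');im2,_=manip.get_image('wrist');x,y=pix('side',[.577,.121,.05]).astype(int);save('s6.png',cv2.resize(im[y-60:y+60,x-90:x+90],None,fx=4,fy=4));save('w6.png',im2)
E
```

```text
9.55 [0.5787 0.1218 0.1387] [ 0.75 -0.4  -2.77] [-0.01  0.05 -0.03]
```

View pics/s6.png

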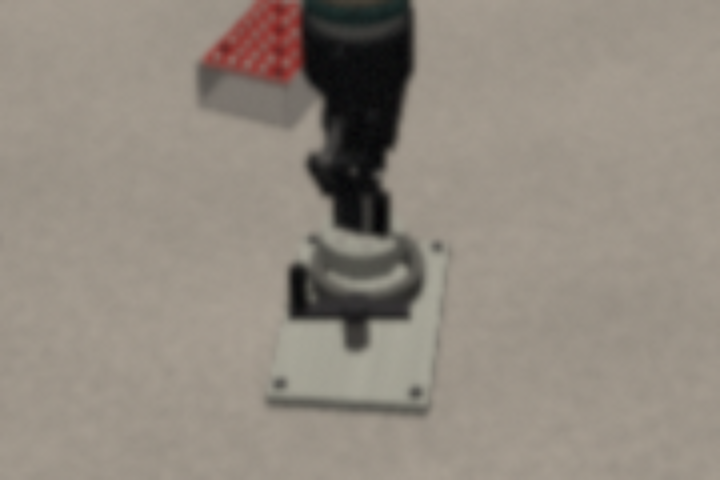

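View pics/w6.png

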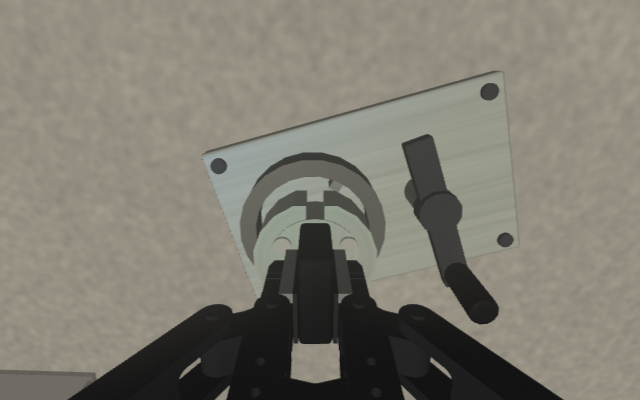

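```bash
python3 look.py w7; python3 look.py w8; python3 - <<'E'
from h import *
s=st();print(s['clock'],s['position'].round(4),s['qpos'].round(4))
E
```

```text
9.65 [0.5784 0.1218 0.1385] 0.013 [-0.28  0.53 -2.19]
[[0.002, 0.031, 1.0], [0.0, 1.0, -0.031], [-1.0, 0.0, 0.002]]
disc tool yz 4918 ((-1.1522701978683472, -0.3783784508705139), 30.174592971801758)
collar world 4177 0.03310969958632436 ((576.0776977539062, 119.2882308959961), (81.21175384521484, 81.49816131591797), 85.16370391845703) ((576.0323486328125, 119.30985260009766), 40.933998107910156)
collar tool yz (-2.640228271484375, -2.367849349975586) ((-2.6203577518463135, -2.4145560264587402), 40.93439483642578)
9.7 [0.5782 0.1218 0.1383] 0.0129 [-0.3   0.11 -2.33]
[[0.001, 0.031, 1.0], [0.0, 1.0, -0.031], [-1.0, 0.0, 0.001]]
disc tool yz 4917 ((-1.2690428495407104, -0.3538229167461395), 30.106557846069336)
collar world 4181 0.033120795517085855 ((576.2650756835938, 119.20734405517578), (81.2775650024414, 81.83518981933594), 76.60032653808594) ((576.3294067382812, 118.9991683959961), 41.11435317993164)
collar tool yz (-2.6946489810943604, -1.9893131256103516) ((-2.900031566619873, -1.9202930927276611), 41.11393356323242)
9.75 [0.5781 0.1218 0.1382] [ 8.9900e-02  4.3360e-01  1.7073e+00  1.0000e-04  9.9970e-01 -1.4501e+00]
```

Call:
play_rows:
  steps:
    - [1, 0, -0.045, -0.045, 0]
    - [1, 0, 0, 0, 0]
    - [1, 0.08, 0, 0, 0]
    - [1, 0.08, 0, 0, 0]
    - [1, 0.06, 0, 0, 0]
    - [1, 0, 0, 0, 0]
    - [1, 0, 0, 0, 0]

```text
clock: 10.45
position: [0.5765, 0.1204, 0.1309]
ee_rot: [0.707, 0.011, 0.707, -0.011]
contact_force: [0.4, 0.7, -2.3]
width: 0.0133
```

```bash
python3 look.py w9
```

```text
10.45 [0.5765 0.1204 0.1309] 0.0133 [ 0.42  0.67 -2.28]
[[-0.0, 0.031, 1.0], [0.0, 1.0, -0.031], [-1.0, 0.0, -0.0]]
disc tool yz 4932 ((-0.9455358982086182, 0.08228917419910431), 30.27996826171875)
collar world 4896 0.033455330262424636 ((576.45556640625, 119.25625610351562), (81.25218200683594, 81.73548126220703), 84.76911163330078) ((576.3773803710938, 119.2385025024414), 40.955814361572266)
collar tool yz (-1.197526454925537, 0.06587791442871094) ((-1.2177454233169556, -0.012029819190502167), 40.9559326171875)
```

Call:
play_rows:
  steps:
    - [1, 0.07, 0, 0, 0]
    - [1, 0.07, 0, 0, 0]
    - [1, 0.07, 0, 0, 0]
    - [1, 0.03, 0, 0, 0]
    - [1, 0, 0, 0, 0]
    - [1, 0, 0, 0, 0]

```text
clock: 11.1
position: [0.5765, 0.1204, 0.1242]
ee_rot: [0.707, 0.011, 0.707, -0.011]
contact_force: [0.1, -0.5, 1.3]
width: 0.0133
```

Call:
play_rows:
  steps:
    - [1, 0.02, 0, 0, 0]
    - [1, 0, 0, 0, 0]
    - [1, 0, 0, 0, 0]

```text
clock: 11.4
position: [0.5766, 0.1204, 0.124]
ee_rot: [0.707, 0.011, 0.707, -0.011]
contact_force: [-1.7, -1.4, 6.3]
width: 0.013
```

Call:
play_rows:
  steps:
    - [1, 0, 0, 0, 0.25]
    - [1, 0, 0, 0, 0.25]
    - [1, 0, 0, 0, 0.25]
    - [1, 0, 0, 0, 0.25]
    - [1, 0, 0, 0, 0.25]
    - [1, 0, 0, 0, 0.25]
    - [1, 0, 0, 0, 0.25]
    - [1, 0, 0, 0, 0.25]

```text
clock: 12.2
position: [0.5759, 0.1192, 0.1239]
ee_rot: [0.702, 0.084, 0.702, -0.086]
contact_force: [-1.7, -3.8, 6.6]
width: 0.0131
```

```bash
cat > p.py <<'E'
from h import *
s=st();q=s['ee_rot'];R=Ro.from_quat(np.r_[q[1:],q[0]]).as_matrix()
print(round(s['clock'],2),s['position'].round(4),'F',s['contact_force'].round(1),'M',s['moment'].round(2),'yaw',round(np.arctan2(R[1,2],R[0,2]),4),'w',round(s['width'],4),'q6',s['qpos'][5].round(3))
E
python3 p.py
```

```text
12.2 [0.5759 0.1192 0.1239] F [-1.7 -3.8  6.6] M [-0.64  0.71  0.12] yaw -0.2401 w 0.0131 q6 -1.242
```

Call:
play_rows:
  steps:
    - [1, 0, 0, 0, 0.25]
    - [1, 0, 0, 0, 0.25]
    - [1, 0, 0, 0, 0.25]
    - [1, 0, 0, 0, 0.25]
    - [1, 0, 0, 0, 0.25]
    - [1, 0, 0, 0, 0.25]

```text
clock: 12.8
position: [0.5759, 0.1192, 0.1238]
ee_rot: [0.693, 0.139, 0.693, -0.14]
contact_force: [-3.0, -3.3, 6.3]
width: 0.0134
```

```bash
python3 p.py
```

```text
12.8 [0.5759 0.1192 0.1238] F [-3.  -3.3  6.3] M [-0.71  0.7   0.14] yaw -0.3973 w 0.0134 q6 -1.085
```

Call:
play_rows:
  steps:
    - [1, 0, 0, 0, 0.2]
    - [1, 0, 0, 0, 0.2]
    - [1, 0, 0, 0, 0.2]
    - [1, 0, 0, 0, 0.2]

```text
clock: 13.2
position: [0.576, 0.1197, 0.1235]
ee_rot: [0.687, 0.168, 0.687, -0.169]
contact_force: [-2.4, -1.4, 2.8]
width: 0.0135
```

```bash
python3 p.py
```

```text
13.2 [0.576  0.1197 0.1235] F [-2.4 -1.4  2.8] M [-0.43  0.54  0.11] yaw -0.4817 w 0.0135 q6 -1.001
```

Call:
play_rows:
  steps:
    - [1, 0, 0, 0, 0.1]
    - [1, 0, 0, 0, 0]
    - [1, 0, 0, 0, 0]

```text
clock: 13.5
position: [0.5766, 0.1208, 0.1227]
ee_rot: [0.686, 0.172, 0.686, -0.172]
contact_force: [-0.4, -0.8, -2.9]
width: 0.0133
```

```bash
python3 p.py
```

```text
13.5 [0.5766 0.1208 0.1227] F [-0.4 -0.8 -2.9] M [-0.   -0.03  0.01] yaw -0.4918 w 0.0133 q6 -0.991
```

Call:
play_rows:
  steps:
    - [1, 0, 0, 0, 0.2]
    - [1, 0.05, 0, 0, 0]
    - [1, 0.05, 0, 0, 0]
    - [1, 0.05, 0, 0, 0]
    - [1, 0, 0, 0, 0]

```text
clock: 14.0
position: [0.5763, 0.1204, 0.1185]
ee_rot: [0.684, 0.179, 0.684, -0.179]
contact_force: [0.7, -0.1, -2.1]
width: 0.0133
```

```bash
python3 p.py
```

```text
14.0 [0.5763 0.1204 0.1185] F [ 0.7 -0.1 -2.1] M [-0.01 -0.03 -0.03] yaw -0.5126 w 0.0133 q6 -0.97
```

Call:
play_rows:
  steps:
    - [1, 0.05, 0, 0, 0]
    - [1, 0.05, 0, 0, 0]
    - [1, 0.05, 0, 0, 0]
    - [1, 0.02, 0, 0, 0]
    - [1, 0.02, 0, 0, 0]
    - [1, 0, 0, 0, 0]
    - [1, 0, 0, 0, 0]

```text
clock: 14.7
position: [0.5764, 0.1204, 0.1134]
ee_rot: [0.684, 0.179, 0.684, -0.179]
contact_force: [-1.7, 0.2, 1.7]
width: 0.013
```

```bash
python3 p.py
```

```text
14.7 [0.5764 0.1204 0.1134] F [-1.7  0.2  1.7] M [-0.01  0.17 -0.07] yaw -0.5126 w 0.013 q6 -0.97
```

Call:
play_rows:
  steps:
    - [0.65, 0, 0, 0, 0]
    - [0.65, 0, 0, 0, 0]
    - [0.65, 0, 0, 0, 0]
    - [0.65, -0.3, 0, 0, 0]
    - [0.65, -1, 0, 0, 0]
    - [0.65, -1, 0, 0, 0]
    - [0.65, -1, 0, 0, 0]
    - [0.65, -1, 0, 0, 0]
    - [0.65, 0, 0, 0, 0]
    - [0.65, 0, 0, 0, 0]

```text
clock: 15.7
position: [0.5767, 0.1205, 0.2434]
ee_rot: [0.685, 0.18, 0.683, -0.179]
contact_force: [-0.8, -1.1, -0.5]
width: 0.03
```

```bash
python3 p.py; python3 - <<'E'
from h import *
im,d=manip.get_image('wrist');save('w10.png',im);np.save('w10.npy',d)
W=cloud('wrist',d)
def reg(c,r,z0,z1): return W[(d>0)&(np.hypot(W[...,0]-c[0],W[...,1]-c[1])<r)&(W[...,2]>z0)&(W[...,2]<z1)]
p=reg((.576,.121),.025,.030,.045);print('carrier top',np.percentile(p[:,2],[10,50,90]))
p=reg((.576,.121),.04,.055,.08);print('bar top',np.median(p[:,2]),p.mean(0))
a=W[(d>0)&(np.hypot(W[...,0]-.576,W[...,1]-.121)>.033)&(np.hypot(W[...,0]-.576,W[...,1]-.121)<.039)];print('collar',np.median(a[:,2]))
p=reg((.597,.197),.03,.073,.09);print('peg',len(p),p.mean(0),p.min(0),p.max(0))
for q in ['clamp_pivot','clamp_peg']:
    for x in manip.mark_of('wrist',q)[:1]: print(q,round(x['conf'],2),np.round(c2w('wrist',x['location']),4))
E
```

```text
15.7 [0.5767 0.1205 0.2434] F [-0.8 -1.1 -0.5] M [ 0.05 -0.03 -0.  ] yaw -0.5127 w 0.03 q6 -0.97
carrier top [0.03558607 0.03670265 0.03870205]
bar top 0.06990625046750679 [0.57342716 0.12069585 0.06935225]
collar 0.2241078734347203
peg 343 [0.59446924 0.19515433 0.07911016] [0.58864744 0.18869649 0.07301138] [0.60229608 0.20252079 0.08166891]
clamp_pivot 0.93 [0.5587 0.1796 0.0401]
clamp_peg 0.7 [0.5924 0.197  0.08  ]
```

View pics/w10.png

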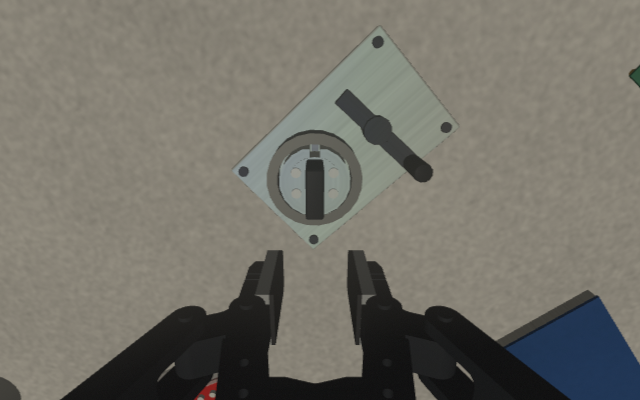

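The carrier is home: the bar top reads 70 mm and the disc 36.7 mm. The picture shows its notch on the tooth at about (315,150). The clamp bar runs from (347,97) to (420,172), where the peg stands. Next I turn the tool so that the jaws straddle the peg tangentially.

Call:
play_rows:
  steps:
    - [0.65, 0, 0, 0, 1]
    - [0.65, 0, 0, 0, 1]
    - [0.65, 0, 0, 0, 1]
    - [0.65, 0, 0, 0, 1]
    - [0.65, 0, 0, 0, 1]
    - [0.65, 0, 0, 0, 1]
    - [0.65, 0, 0, 0, 1]
    - [0.65, 0, 0, 0, 1]
    - [0.65, 0, 0, 0, 1]
    - [0.65, 0, 0, 0, 1]
    - [0.65, 0, 0, 0, 1]
    - [0.65, 0, 0, 0, 1]
    - [0.65, 0, 0, 0, 1]
    - [0.65, 0, 0, 0, 1]
    - [0.65, 0, 0, 0, 1]
    - [0.65, 0, 0, 0, 1]
    - [0.65, 0, 0, 0, 1]
    - [0.65, 0, 0, 0, 1]
    - [0.65, 0, 0, 0, 1]
    - [0.65, 0, 0, 0, 1]

```text
clock: 17.85
position: [0.5759, 0.1204, 0.2405]
ee_rot: [-0.185, -0.681, -0.185, 0.683]
contact_force: [-0.1, -0.7, 0.2]
width: 0.0299
```

Call:
play_rows:
  steps:
    - [0.65, 0, 0, 0, 1]
    - [0.65, 0, 0, 0, 1]
    - [0.65, 0, 0, 0, 0]
    - [0.65, 0, 0, 0, 0]

```text
clock: 18.25
position: [0.5761, 0.1204, 0.2411]
ee_rot: [-0.115, -0.697, -0.115, 0.698]
contact_force: [-0.4, -0.3, 0.5]
width: 0.0302
```

```bash
python3 p.py; python3 - <<'E'
from h import *
s=st();q=s['ee_rot'];R=Ro.from_quat(np.r_[q[1:],q[0]]).as_matrix();print(R.round(3).tolist())
for t in [(.5965,.1967,.2434)]: print(((np.array(t)-s['position'])@R/.03).round(3))
E
```

```text
18.25 [0.5761 0.1204 0.2411] F [-0.4 -0.3  0.5] M [-0.04 -0.01  0.03] yaw -2.8144 w 0.0302 q6 1.331
[[-0.002, 0.321, -0.947], [-0.0, -0.947, -0.321], [-1.0, -0.001, 0.002]]
[-0.077 -2.19  -1.46 ]
```

Call:
play_rows:
  steps:
    - [0.65, 0, -0.73, -0.49, 0]
    - [0.65, 0, -0.73, -0.49, 0]
    - [0.65, 0, -0.73, -0.48, 0]
    - [0.65, 1, 0, 0, 0]
    - [0.65, 0.6, 0, 0, 0]
    - [0.65, 0, 0, 0, 0]
    - [0.65, 0, 0, 0, 0]

```text
clock: 18.95
position: [0.597, 0.1967, 0.1939]
ee_rot: [-0.115, -0.697, -0.115, 0.698]
contact_force: [0.5, -0.4, 1.3]
width: 0.0296
```

```bash
python3 p.py; python3 - <<'E'
from h import *
s=st();q=s['ee_rot'];R=Ro.from_quat(np.r_[q[1:],q[0]]).as_matrix()
im,d=manip.get_image('wrist');save('w11.png',im)
W=cloud('wrist',d);P=(W-s['position'])@R
k=(d>0)&(W[...,2]>.074)&(W[...,2]<.086)&(np.hypot(P[...,1],P[...,2])<.02)
p=P[k];print(len(p),W[k].mean(0),cv2.minEnclosingCircle((p[:,1:]*1000).astype(np.float32)))
for x in manip.mark_of('wrist','clamp_peg')[:1]: print(x['conf'],((c2w('wrist',x['location'])-s['position'])@R).round(4))
E
```

```text
18.95 [0.597  0.1967 0.1939] F [ 0.5 -0.4  1.3] M [ 0.04 -0.03  0.01] yaw -2.8157 w 0.0296 q6 1.452
482 [0.59934095 0.19584376 0.08126808] ((1.4302144050598145, -0.8282021880149841), 7.022075176239014)
0.81 [0.1119 0.0002 0.0012]
```

View pics/w11.png

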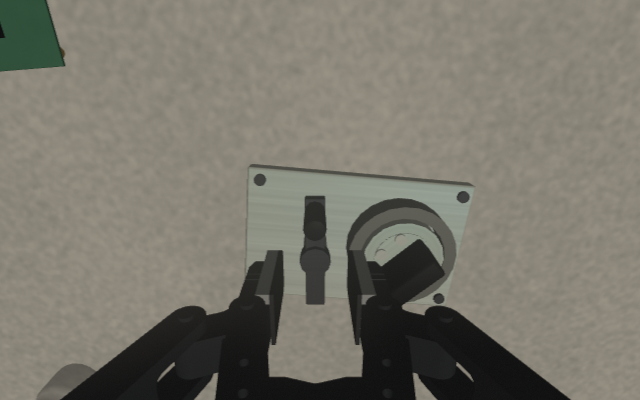

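The peg at (315,220) is centred between the open jaws in the picture, and the clamp bar runs straight down it. Next I lower the jaws around the peg.

Call:
play_rows:
  steps:
    - [0.65, 0.8, 0, 0, 0]
    - [0.65, 0.8, 0, 0, 0]
    - [0.65, 0.4, 0, 0, 0]
    - [0.65, 0.2, 0, 0, 0]
    - [0.72, 0, 0, 0, 0]
    - [0.72, 0, 0, 0, 0]
    - [0.72, 0, 0, 0, 0]

```text
clock: 19.75
position: [0.5977, 0.1968, 0.1293]
ee_rot: [0.114, 0.699, 0.114, -0.697]
contact_force: [0.0, -0.2, 0.7]
width: 0.0241
```

```bash
python3 p.py
```

```text
19.75 [0.5977 0.1968 0.1293] F [ 0.  -0.2  0.7] M [ 0.07 -0.01  0.05] yaw -2.8165 w 0.0241 q6 1.453
```

Call:
play_rows:
  steps:
    - [0.72, 0, -0.11, 0.005, -0.83]
    - [0.72, 0, -0.11, 0.005, -0.83]
    - [0.72, 0, -0.11, 0.005, -0.83]
    - [0.72, 0, -0.11, 0.005, -0.83]
    - [0.72, 0, -0.11, 0.005, -0.83]
    - [0.72, 0, -0.11, 0.005, -0.83]

```text
clock: 20.35
position: [0.587, 0.2127, 0.1291]
ee_rot: [0.292, 0.645, 0.291, -0.643]
contact_force: [1.5, -1.9, -0.5]
width: 0.0238
```

```bash
python3 p.py
```

```text
20.35 [0.587  0.2127 0.1291] F [ 1.5 -1.9 -0.5] M [-0.22 -0.22  0.01] yaw -2.2911 w 0.0238 q6 0.958
```

Call:
play_rows:
  steps:
    - [0.72, 0, -0.11, 0.005, -0.83]
    - [0.72, 0, -0.11, 0.005, -0.83]
    - [0.72, 0, -0.11, 0.005, -0.83]
    - [0.72, 0, -0.11, 0.005, -0.83]
    - [0.72, 0, -0.11, 0.005, -0.83]
    - [0.72, 0, -0.11, 0.005, -0.83]
    - [0.72, 0, -0.11, 0.005, -0.83]
    - [0.72, 0, -0.11, 0.005, -0.83]
    - [0.72, 0, -0.11, 0.005, -0.83]
    - [0.72, 0, -0.11, 0.005, -0.83]

```text
clock: 21.35
position: [0.557, 0.2227, 0.1292]
ee_rot: [0.537, 0.463, 0.535, -0.46]
contact_force: [1.2, 1.2, -1.8]
width: 0.0239
```

```bash
python3 p.py
```

```text
21.35 [0.557  0.2227 0.1292] F [ 1.2  1.2 -1.8] M [ 0.2  -0.31  0.04] yaw -1.4223 w 0.0239 q6 0.115
```

Call:
play_rows:
  steps:
    - [0.72, 0, -0.11, 0.005, -0.83]
    - [0.72, 0, -0.11, 0.005, -0.6]
    - [0.72, 0, -0.05, 0, 0]
    - [0.72, 0, 0, 0, 0]

```text
clock: 21.75
position: [0.5484, 0.2206, 0.1291]
ee_rot: [0.568, 0.422, 0.567, -0.421]
contact_force: [1.4, 1.9, -0.1]
width: 0.024
```

```bash
python3 p.py
```

```text
21.75 [0.5484 0.2206 0.1291] F [ 1.4  1.9 -0.1] M [ 0.32 -0.34  0.01] yaw -1.2774 w 0.024 q6 -0.029
```

Call:
play_rows:
  steps:
    - [0.72, 0, -0.03, 0, 0]
    - [0.72, 0, -0.03, 0, 0]
    - [0.72, 0, 0, 0, 0]

```text
clock: 22.05
position: [0.5465, 0.2198, 0.1285]
ee_rot: [0.568, 0.422, 0.568, -0.421]
contact_force: [1.0, 1.9, 1.9]
width: 0.0239
```

Call:
play_rows:
  steps:
    - [0.72, 0, -0.03, 0, 0]
    - [0.72, 0, -0.02, 0, 0]
    - [0.72, 0, 0, 0, 0]

```text
clock: 22.35
position: [0.5462, 0.2196, 0.1285]
ee_rot: [0.569, 0.423, 0.567, -0.42]
contact_force: [3.6, 2.5, 0.3]
width: 0.0238
```

```bash
python3 p.py
```

```text
22.35 [0.5462 0.2196 0.1285] F [3.6 2.5 0.3] M [ 0.44 -0.83  0.06] yaw -1.2764 w 0.0238 q6 -0.03
```

Call:
play_rows:
  steps:
    - [0.72, 0, -0.04, 0, 0]
    - [0.72, 0, 0, 0, 0]
    - [0.72, 0, 0, 0, 0]
    - [0.72, 0, 0, 0, 0]

```text
clock: 22.75
position: [0.546, 0.2196, 0.1286]
ee_rot: [0.569, 0.423, 0.567, -0.419]
contact_force: [7.4, 2.9, -0.5]
width: 0.0239
```

```bash
python3 p.py
```

```text
22.75 [0.546  0.2196 0.1286] F [ 7.4  2.9 -0.5] M [ 0.47 -1.07  0.  ] yaw -1.2765 w 0.0239 q6 -0.031
```

Call:
play_rows:
  steps:
    - [0.68, 0, 0.1, 0, 0]
    - [0.66, 0, 0.12, 0, 0]
    - [0.65, 0, 0, 0, 0]
    - [0.65, 0, 0, 0, 0]
    - [0.65, -0.5, 0, 0, 0]
    - [0.65, -1, 0, 0, 0]
    - [0.65, -1, 0, 0, 0]
    - [0.65, -1, 0, 0, 0]
    - [0.65, -1, 0, 0, 0]
    - [0.65, 0, 0.5, -0.8, 0]
    - [0.65, 0, 0.5, -0.8, 0]
    - [0.65, 0, 0.5, -0.8, 0]
    - [0.65, 0, 0, 0, 0]
    - [0.65, 0, 0, 0, 0]

```text
clock: 24.15
position: [0.5711, 0.3027, 0.2625]
ee_rot: [0.568, 0.42, 0.568, -0.422]
contact_force: [-0.3, -0.8, -0.1]
width: 0.03
```

```bash
python3 p.py; python3 - <<'E'
from h import *
im,d=manip.get_image('wrist');save('w12.png',im)
W=cloud('wrist',d)
for q in ['clamp_pivot','clamp_peg']:
    for x in manip.mark_of('wrist',q)[:1]: print(q,x['conf'],c2w('wrist',x['location']).round(4))
im,d=manip.get_image('top');x,y=pix('top',[.57,.15,.04]).astype(int);save('t12.png',cv2.resize(im[y-50:y+50,x-65:x+65],None,fx=6,fy=6))
im,d=manip.get_image('side');save('s12.png',im)
E
```

```text
24.15 [0.5711 0.3027 0.2625] F [-0.3 -0.8 -0.1] M [0.02 0.01 0.  ] yaw -1.2749 w 0.03 q6 0.084
```

View pics/w12.png

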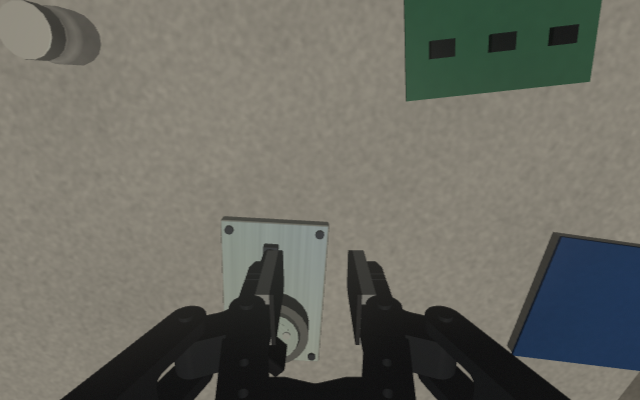

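View pics/t12.png

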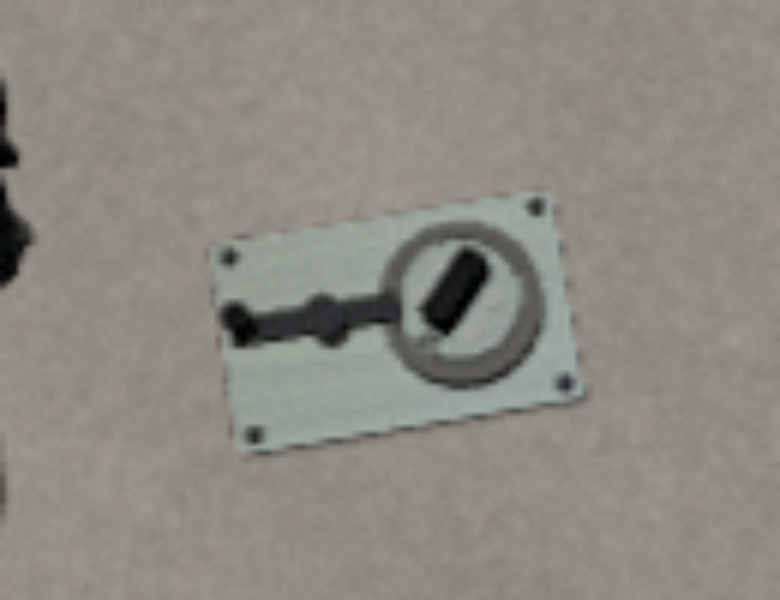

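The top view shows the finger lying over the collar and carrier rim at about (395,308), parallel to the plate's long edge, with the tool well clear on the left. I make one numeric check before handing in.

```bash
python3 - <<'E'
from h import *
im,d=manip.get_image('top');P=cloud('top',d)
def reg(c,r,z0,z1): return P[(d>0)&(np.hypot(P[...,0]-c[0],P[...,1]-c[1])<r)&(P[...,2]>z0)&(P[...,2]<z1)]
p=reg((.562,.185),.05,.041,.056);p=p[p[:,1]<.26]
v=cv2.fitLine((p[:,:2]*1000).astype(np.float32),cv2.DIST_HUBER,0,.01,.01).ravel();print('bar axis deg',np.degrees(np.arctan2(v[1],v[0]))%180,'(stop: 103.65)',len(p))
p=reg((.553,.222),.025,.07,.09);print('peg',len(p),p.mean(0))
p=reg((.577,.121),.03,.06,.08);print('carrier bar',len(p),p.mean(0),cv2.minAreaRect((p[:,:2]*1000).astype(np.float32)))
for q in ['bottle','tipbox','jar']:
    for x in manip.mark_of('top',q)[:1]: print(q,c2w('top',x['location']).round(3))
print(st()['clock'])
E
```

```text
bar axis deg 106.844574 (stop: 103.65) 148
peg 24 [0.55285358 0.22229921 0.07904305]
carrier bar 76 [0.57677033 0.12101136 0.06997724] ((577.5933227539062, 121.25981140136719), (14.51217269897461, 40.05998992919922), 60.54475021362305)
bottle [ 0.629 -0.345 -0.005]
tipbox [ 0.744 -0.115 -0.003]
jar [0.341 0.352 0.   ]
24.6
```

View pics/s12.png

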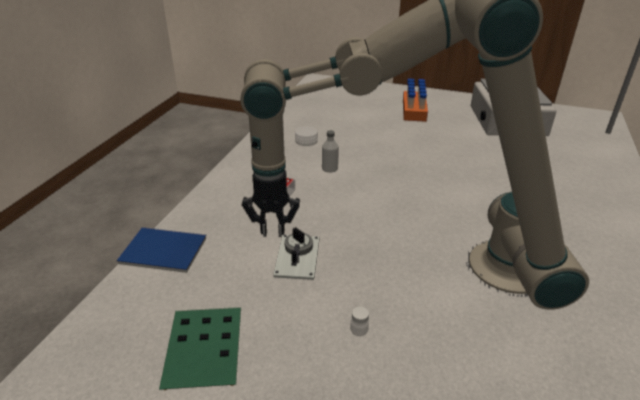

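```bash
python3 -c "
from h import *
print(manip.sign_off())"
```

```text
the job is handed in; nothing more can be done
None
```

The carrier is fully home in the nest, the clamp is swung against its stop with its finger over the carrier's rim, and the gripper is clear of everything. I handed the job in at about 24.6 s of the 72 s allowed.

**What I did**
- **Seating the carrier:** I rested it on the tooth with about 9 N and turned it clockwise until the contact force vanished and it dropped, at yaw about -0.49. I nudged it to -0.51 and lowered it to the floor with about 4 N.
- **Swinging the clamp:** I straddled the peg with loosely open jaws and pushed it round its arc. At the end it stood still against about 8 N, and I then backed off.

**Last checks**
- **Carrier:** the top of its grip bar reads 70 mm above the bench, as expected when home. The disc top read 36.7 mm (36 expected), taken before the clamp was turned.
- **Clamp:** the peg is within 0.5 mm of where it should be at the stop, and the top picture shows the finger over the rim.
- **Bystanders:** the bottle, tip box and jar read within 4 mm of where they started, which is the networks' accuracy.

**What disagreed or failed**
- A coarse line fit to the clamp bar gave 106.8° against the expected 103.65°. I trusted the peg position and the felt stop instead.
- The networks did not find the clamp in the last wrist picture, where the gripper hid it.
- The tooth could be seen in some wrist pictures, and its rough direction agreed with what I felt. I found the seating angle by feel.

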